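Snap the scriber into its clip rack and sheathe the point

ROBOT

A 6-joint arm with a two-finger parallel gripper is mounted at the origin on a cart in front of the work surface, level with it; the furniture and walls round the work are solid. World frame = base frame: x ahead of the robot, y to its left, z up, the work surface at z = 0. Lengths are in m, angles in rad, forces in N, time in s.
With the tool pointing down it reaches from about 0.35 to 0.975 m from the base axis. Payload 4.9 kg.
Tool frame: the origin (TCP) lies on the centre line of the jaws, within the pads' length; the fingertips stand 25 mm ahead of it and the grasp point (between the pads) lies 6 mm ahead of it; z points along the fingers, y is the line along which they close (so a half turn about z gives the same grasp; the last joint's range is limited). The gripper opens to 85 mm and grips with 20 to 120 N. Pads are 22 mm wide; open, the fingers measure 114 mm over their backs; the gripper's body (76 mm by 85 mm) begins 54 mm behind the grasp point. The pads swing forward as they close: fully open they stand 13 mm farther back than shut.
Start: joints at [-1.288, 0.053, 1.613, -0, 1.476, -0.119], TCP at [0.244, -0.575, 0.256] pointing down, gripper open.
Joint ranges: [-3.01, 3.01], [-1.01, 2.22], [0.06, 2.58], [-1.02, 4.17], [0.09, 2.62], [-3.14, 3.14]. Speed limits (rad/s): [2.57, 2.57, 3.14, 3.14, 3.14, 3.14].

INTERFACE

Orientations are given as a unit quaternion [w, x, y, z].
In Python, from plant import state, grab_frame, get_calibration, job gives the robot as it stands. The module is installed in compiled form; this text tells all that it offers.
- The arm moves only by the tool move_arm, never from a script. Its argument "targets" is a list that holds one entry, the list of rows, each a list of 5 numbers: the opening in per cent of the stroke, from 0 (shut) to 100 (fully open), then the shift along the tool's x, y, z as a fraction of full scale, then the turn about the tool's z as a fraction of full scale. A call has 1 to 5 rows; each row shifts and turns the commanded pose from where the row before left it, along the tool's axes as they then stand; what a row does not reach is not made up. Full scale, the value 1, is 0.6 m for a shift and 6 degrees for a turn. A row lasts 1/12 s, in which the tool goes at most 41.7 mm and 7.16 degrees, less where a joint would pass 70% of its speed; a pose out of reach is approached as far as the arm can. A call with a number of a shift or a turn outside -1 to 1 is refused whole. A call with a gripper value outside its range is refused whole. The fingers move at their own pace and stop on an object; the grip force is fixed at half the most. Time passes only in rows, so rows that do not move let the fingers close. It gives the time, the measured TCP pose, the force, the opening and the grip force at its end, in the units of the state.
- state(): the state, without advancing time (a new reading comes with each control period).
- grab_frame(name): name is "scene" or "top"; returns the picture (420x560x3 uint8, red, green, blue); there is no depth.
- get_calibration(name): a dict with "vertical_fov" (degrees; the focal length in pixels is half the picture's height over the tangent of half this angle, whatever the lens; pixels are square), "cx", "cy" (the principal point, pixels), "R" (3x3) and "t" (3): a world point X has camera coordinates R X + t. Camera axes: x right, y down, z forward; pixel columns grow to the right and rows downward; lengths in m; the calibration is good to about 2 mm. A picture is of the moment at which its call begins. get_calibration takes no time and is no camera call.
- job.job_done(): hands the job in; it is judged then, once.
The state is a dict: "time": time; "joint_pos": joint angles; "joint_vel": joint speeds; "joint_efforts": joint torques, N m; "tool_pos": TCP position; "tool_rot": TCP orientation; "contact_force": force on the tool from outside, world axes, zero at the start; "ft_torque": the same for the moment, N m; "gripper_width": opening from 0.0 (shut) to 1.0 (fully open); "grasp_force": force on a finger pad.
Only numpy, scipy, OpenCV 4.12 (cv2) and the standard library are available. Lean on these libraries where they do the work, as an engineer would, in place of code of your own. Each camera call takes 0.05 s, during which the arm holds its last target. There are 200 camera calls.

TASK

Put the scriber away in its clip rack: press the round handle straight down between the spring fingers until both clips have snapped around it, then slide it along in the clips until its point bears on the stop hidden inside the orange guard, with about 10 N and never over 15 N, or the point is blunted. Do not load the rack with more than 30 N, let go with the handle still down in both clips and the point against the stop, and leave the tape, cup and cast disc where they are.

Things in the scene. Friction and masses are not known exactly. Their poses are not given: they have to be found in the camera images.
- scriber: loose scriber, 210 mm long, 80 g: aluminium handle of 14 mm diameter, dark rings at its middle, a blue six-sided collar (20 mm across flats, 8 mm long) at each end, then a steel cone and a 5 mm round point. Lies on its collars. x axis along the handle to the point, z up; origin midway along the handle, 10 mm below its axis. Bare handle from x = -82 to +72 mm; grip it from above at the middle
- scriber_mid (a point): point on the handle's axis, midway along the handle, 10 mm above the scriber's origin: grip here, within 10 mm; axes as the scriber
- scriber_tip (a point): end of the scriber's steel point, on its axis, 120 mm ahead of scriber_mid
- rack: grey clip rack, fixed: base 225 x 62 mm, its top 10 mm up; two steel spring clips on black feet, orange guard block at one end. Origin on the worktop midway between the clips; x axis along the seated handle to the guard, y across. Between the clips 80 mm of length and, under the seated axis, 40 mm of height are free for gripper fingers. Load it with at most 30 N
- clip_rear (a point): axis point of a seated handle in the clip far from the guard, 48 mm behind the rack's origin, 50 mm above the worktop. A clip is 10 mm long; its two sprung fingers flare open 15 mm above this point; their lips, 6 mm above it, stand 10 mm apart and must be spread by the handle. Both clips together take about 5 to 12 N downwards to snap; then the handle meets hard saddles
- clip_front (a point): the same in the clip next to the guard, 48 mm ahead of the rack's origin, 50 mm above the worktop. A seated handle slides along the clips against some 1 to 8 N of friction
- guard_mouth (a point): mouth of the 12 mm wide blind hole in the orange guard, 113 mm ahead of the rack's origin, 50 mm up. Press the handle in with scriber_mid 10 to 17 mm behind the rack's origin, so that the point is still 3 to 10 mm short of the mouth. The hard hidden stop lies 11 to 28 mm inside, differently each time, found by feel: the point must press on it with over 4 N, never over 15
- tape: loose roll of masking tape, 90 mm across, 20 mm high, origin under its centre; leave alone
- green_cup: loose green mixing cup, 62 mm across, 56 mm high, origin under its centre; leave alone
- disc: loose beige cast disc, 71 x 65 x 13 mm, origin under its centre; leave alone

How it is judged:
On the way, in this order (a step that is already met when the one before it is completed fails the run):
1. the handle is snapped fully down in both clips, the point still outside the guard (z of scriber_mid in the frame of clip_rear between -0.002 and 0.002 m and y of scriber_mid in the frame of clip_rear between -0.0025 and 0.0025 m and angle between the x axis of scriber and the x axis of rack, either way round below 0.035 rad and x of scriber_tip in the frame of guard_mouth between -0.03 and 0.004 m), for 0.2 s.
2. the point, inside the guard, presses on the hidden stop with at least 4 N (contact force between scriber and plug_c0 above 4 N and x of scriber_tip in the frame of guard_mouth above 0.009 m and z of scriber_mid in the frame of clip_rear below 0.0025 m), for 0.1 s.
At the end, for the whole second after the job is handed in: The scriber's handle lies fully down in both clips (within 2 mm in height, 2.5 mm sideways, 0.035 rad), its point inside the guard within 3 mm of the hidden stop, at rest and released (z of scriber_mid in the frame of clip_rear between -0.002 and 0.002 m and y of scriber_mid in the frame of clip_rear between -0.0025 and 0.0025 m and angle between the x axis of scriber and the x axis of rack, either way round below 0.035 rad and x of scriber_tip in the frame of guard_mouth above 0.009 m and linear speed of scriber below 0.02 m/s and distance between scriber_tip and plug_c0 below 0.0065 m); the robot touches nothing.
It fails at once if the rack is loaded with more than 30 N (contact force between rack and anything else above 30 N).
It fails at once if the point is rammed on the hidden stop with more than 15 N (contact force between scriber and plug_c0 above 15 N).
It fails at once if the tape is moved by more than 15 mm (distance of tape from where it was at the start of the episode above 0.015 m).
It fails at once if the green cup is moved by more than 15 mm (distance of green_cup from where it was at the start of the episode above 0.015 m).
It fails at once if the cast disc is moved by more than 15 mm (distance of disc from where it was at the start of the episode above 0.015 m).
It also fails if it takes over 70 s, if anything falls off the work surface, if the arm or the gripper's body presses on something with over 40 N, if the wrist force passes 120 N, or if a joint passes its speed limit or range.

## Working session

There is one attempt and no reset: what is moved stays moved. The work goes in short steps, Python scripts to look and compute and a tool call to move; the robot and the scene stay as the last step left them, time stands still between calls to the robot, and variables do not carry over. Pictures are saved under pics/ and viewed, at most 10 in all, crops included, and the job is handed in when it is done.

Besides the shell and the picture viewer there is one more tool, called after "Call:" by a JSON object that holds its "op" and its "data". move_arm: Moves the arm, as the interface text tells. Shift numbers are shares of 0.6 m and turn numbers shares of 6 degrees, none past 1 either way. Its arguments: {"type":"object","properties":{"targets":{"type":"array"}},"required":["targets"]}

```bash
mkdir -p pics; python3 - <<'E'
from plant import *
import cv2
for n in("scene","top"):
    cv2.imwrite(f"pics/{n}0.png",grab_frame(n)[:,:,::-1]); print(n,get_calibration(n))
s=state();print(s["time"],s["tool_pos"],s["tool_rot"],s["contact_force"],s["gripper_width"])
E
```

```text
scene {'vertical_fov': 57.016866204700634, 'cx': 276.67211286288625, 'cy': 207.6034473957201, 'R': array([[-0.77072012, -0.63708169, -0.01083621],
       [-0.28431751,  0.35907804, -0.88894686],
       [ 0.57022281, -0.6820483 , -0.45788215]]), 't': array([0.59552606, 0.12537091, 0.74050228])}
top {'vertical_fov': 51.20423207683029, 'cx': 277.79109183467153, 'cy': 206.24111348781867, 'R': array([[ 0.00359178, -0.99979065, -0.02014323],
       [-0.99217381, -0.0010488 , -0.12486003],
       [ 0.12481276,  0.02043406, -0.99196987]]), 't': array([0.25179772, 0.52734315, 0.98106818])}
0.1 [ 0.24426776 -0.57471239  0.2551587 ] [-9.34309830e-04  9.79886860e-01  1.99551653e-01 -7.90762595e-05] [-0.18076662  0.3163151   0.21962411] 0.9966651206440308
```

View pics/scene0.png

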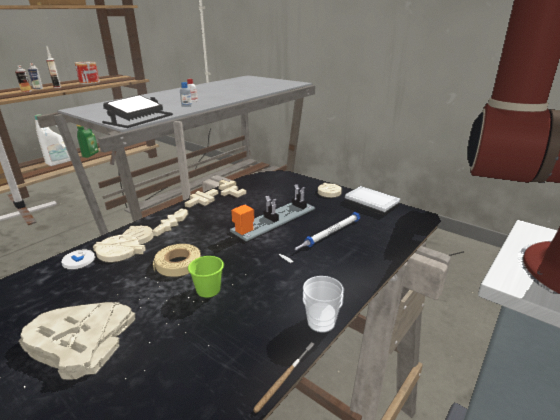

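View pics/top0.png

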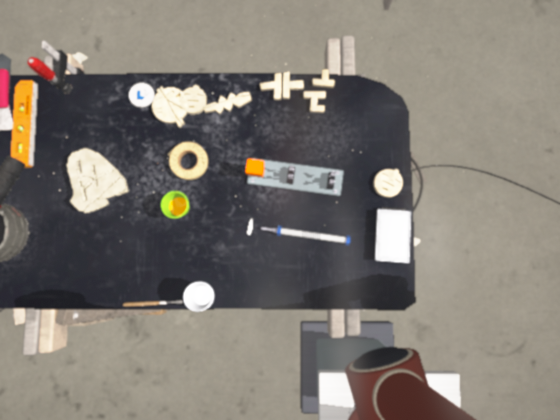

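The scene view shows the scriber lying in front of the rack, with its point toward the guard. In the top view the scriber runs from about (262,229) at the point to (350,240) at the rear collar. The orange guard is at (255,167) and the clips are at (290,174) and (328,180). I'll zoom in next.

```bash
python3 - <<'E'
import cv2,numpy as np
a=cv2.imread("pics/top0.png")[150:250,240:360];b=cv2.imread("pics/scene0.png")[175:260,225:370]
a=cv2.resize(a,None,fx=6,fy=6,interpolation=cv2.INTER_CUBIC)[:600];b=cv2.resize(b,None,fx=5,fy=5,interpolation=cv2.INTER_CUBIC)
cv2.imwrite("pics/topz.png",a);cv2.imwrite("pics/scenez.png",b)
E
```

```text
(no output)
```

View pics/topz.png

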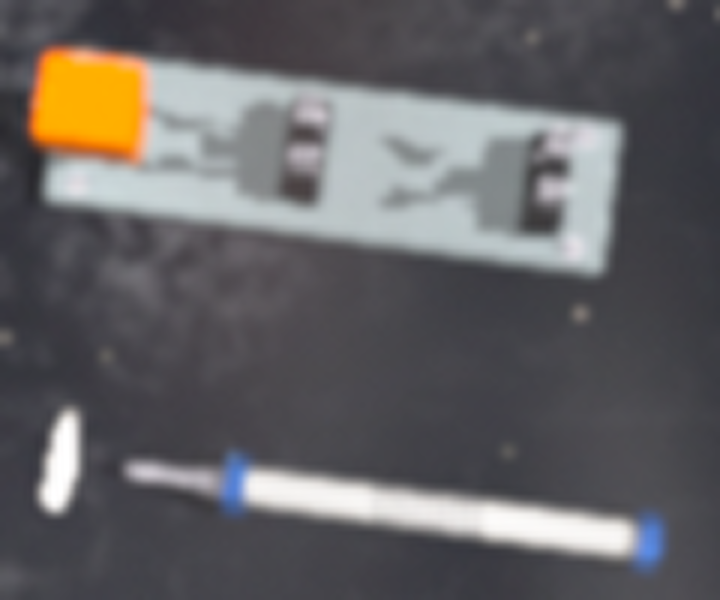

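View pics/scenez.png

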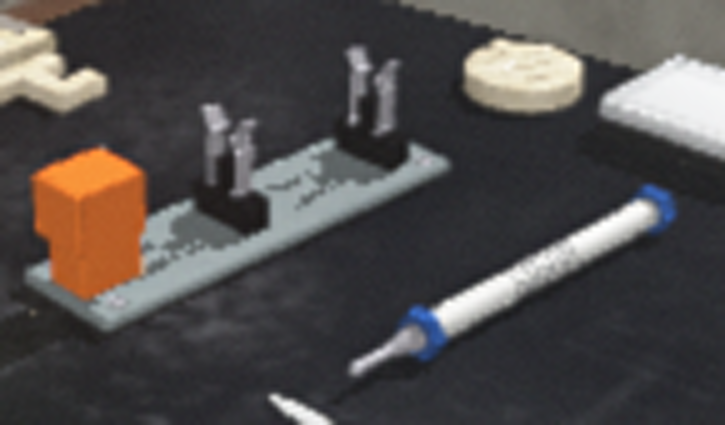

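The top zoom shows the collars at crop (233,482) and (649,541), and the upright clip fingers as bright bars at (311,108)/(305,152) and (555,143)/(551,187). In the scene zoom the finger tips are at (212,110)/(244,127) and (356,53)/(389,67). The clips are empty and upright.

```bash
cat > h.py <<'E'
import cv2,numpy as np
from plant import *
def ray(n,p):
    c=get_calibration(n);f=210/np.tan(np.radians(c["vertical_fov"]/2))
    d=c["R"].T@np.array([(p[0]-c["cx"])/f,(p[1]-c["cy"])/f,1.]);return -c["R"].T@c["t"],d/np.linalg.norm(d)
def plane(n,p,z):
    o,d=ray(n,p);return o+d*(z-o[2])/d[2]
def tri(p,q):
    o,d=ray("top",p);r,e=ray("scene",q)
    k=np.linalg.lstsq(np.c_[d,-e],r-o,rcond=None)[0];a=o+k[0]*d;b=r+k[1]*e
    return (a+b)/2,np.linalg.norm(a-b)*1000
def blobs(m,amin=6):
    n,_,s,c=cv2.connectedComponentsWithStats(m.astype(np.uint8));return [(s[i,4],c[i]) for i in range(1,n) if s[i,4]>=amin]
E
python3 - <<'E'
from h import *
np.set_printoptions(precision=4,suppress=True)
T=cv2.imread("pics/top0.png").astype(int);S=cv2.imread("pics/scene0.png").astype(int)
def blue(I,r):
    m=np.zeros(I.shape[:2],bool);y0,y1,x0,x1=r;J=I[y0:y1,x0:x1];m[y0:y1,x0:x1]=J[...,0]-J[...,2]>50;return sorted([c for a,c in blobs(m)],key=lambda c:c[0])
bt=blue(T,(220,250,265,360));bs=blue(S,(205,255,290,370));print("blue",bt,bs)
for z in(.01,):
  P=[plane("top",p,z) for p in bt];Q=[plane("scene",p,z) for p in bs]
  print(P,np.linalg.norm(P[0]-P[-1]));print(Q,np.linalg.norm(Q[0]-Q[-1]))
print([tri(a,b) for a,b in zip(bt,bs)])
ct=lambda x,y:(240+(x+.5)/6-.5,150+(y+.5)/6-.5)
cs=lambda x,y:(225+(x+.5)/5-.5,175+(y+.5)/5-.5)
for n,a,b in(("Ffar",(311,108),(212,110)),("Fnear",(305,152),(244,127)),("Rfar",(555,143),(356,53)),("Rnear",(551,187),(389,67))):
    print(n,*tri(ct(*a),cs(*b)))
# base outline
hsv=cv2.cvtColor(T.astype(np.uint8),cv2.COLOR_BGR2HSV)
m=np.zeros(T.shape[:2],np.uint8);m[155:200,243:348]=(T[155:200,243:348].max(2)>95)
c=max(cv2.findContours(m,0,2)[0],key=cv2.contourArea);r=cv2.minAreaRect(c);B=cv2.boxPoints(r)
print("box",B,r);W=[plane("top",p,.01) for p in B];print(np.array(W),[np.linalg.norm(W[i]-W[i-1]) for i in range(4)])
# side edges by sub-pixel gradient along columns (near edge) 
L=T.sum(2)/3
near=[];far=[]
for x in range(255,338):
    col=L[:,x];y0=int(170+ (x-255)*.12)
    seg=col[y0+10:y0+26];i=np.argmin(np.diff(seg));t=(seg[:i+1].max()+seg[i+1:].min())/2
    j=[k for k in range(len(seg)-1) if seg[k]>=t>seg[k+1]]
    if j: near.append((x,y0+10+j[-1]+(seg[j[-1]]-t)/(seg[j[-1]]-seg[j[-1]+1])))
    if x>268:
        seg=col[y0-18:y0-2][::-1];i=np.argmin(np.diff(seg));t=(seg[max(0,i-1)]+seg[min(i+2,15)])/2
        j=[k for k in range(len(seg)-1) if seg[k]>=t>seg[k+1]]
        if j: far.append((x,y0-3-j[-1]-(seg[j[-1]]-t)/(seg[j[-1]]-seg[j[-1]+1])))
for n,e in(("near",near),("far",far)):
    v=cv2.fitLine(np.float32(e),cv2.DIST_HUBER,0,.01,.01).ravel()
    y=lambda x:v[3]+(x-v[2])*v[1]/v[0]
    A,Bb=[plane("top",(x,y(x)),.01) for x in(250,340)];print(n,A,Bb,"ang",np.arctan2(*(A-Bb)[[1,0]]),len(e))
# orange
m=np.zeros(T.shape[:2],np.uint8);J=T[150:185,240:275];m[150:185,240:275]=(J[...,2]-J[...,0]>100)
c=max(cv2.findContours(m,0,2)[0],key=cv2.contourArea);print("orange",cv2.minAreaRect(c),[c for a,c in blobs(m)])
E
```

```text
blue [array([278.5455, 230.3636]), array([347.9737, 240.0526])] [array([309.8222, 240.2   ]), array([356.6129, 215.3226])]
[array([0.4725, 0.2516, 0.01  ]), array([0.4501, 0.0884, 0.01  ])] 0.16467023536898154
[array([0.4745, 0.2479, 0.01  ]), array([0.4514, 0.085 , 0.01  ])] 0.16453257269096896
[(array([0.4722, 0.2514, 0.0126]), np.float64(0.2861094069967008)), (array([0.4498, 0.0886, 0.0121]), np.float64(0.47071526949713255))]
Ffar [0.614  0.2231 0.0635] 4.5889793131220955
Fnear [0.5959 0.2242 0.0608] 0.7398300637028433
Rfar [0.5998 0.1304 0.0645] 3.519208256868764
Rnear [0.5816 0.1308 0.0623] 0.5185013781730906
box [[239.53   187.8324]
 [243.8547 155.6372]
 [344.5306 169.1608]
 [340.2059 201.356 ]] ((292.03033447265625, 178.4966278076172), (101.58016967773438, 32.484352111816406), 7.650651931762695)
[[0.5743 0.3454 0.01  ]
 [0.6532 0.3361 0.01  ]
 [0.6197 0.0939 0.01  ]
 [0.5418 0.1053 0.01  ]] [np.float64(0.24225706226809432), np.float64(0.07941765402856947), np.float64(0.24447770107747344), np.float64(0.07872746003150081)]
near [0.5855 0.3204 0.01  ] [0.5563 0.1056 0.01  ] ang 1.4356583632430293 83
far [0.6487 0.3211 0.01  ] [0.6188 0.1047 0.01  ] ang 1.4332319680733527 69
orange ((254.56356811523438, 166.58670043945312), (19.08317756652832, 16.650264739990234), 8.746162414550781) [array([254.4079, 166.8092])]
```

Call:
{"op": "move_arm", "data": {"targets": [[[100, 0, 0, 0, -1], [100, 0, 0, 0, -1], [100, 0, 0, 0, -1], [100, 0, 0, 0, -1], [100, 0, 0, 0, -1]]]}}

```text
time: 0.52
tool_pos: [0.2443, -0.5749, 0.2555]
tool_rot: [-0.001, 0.894, 0.449, 0.0]
contact_force: [-0.1, 0.3, -0.2]
gripper_width: 0.997
grasp_force: 0.0
```

Call:
{"op": "move_arm", "data": {"targets": [[[100, 0, 0, 0, -1], [100, 0, 0, 0, -1], [100, 0, 0, 0, -1], [100, 0, 0, 0, -1], [100, 0, 0, 0, -0.85]]]}}

```text
time: 0.93
tool_pos: [0.2443, -0.5749, 0.2556]
tool_rot: [-0.001, 0.752, 0.659, 0.0]
contact_force: [-0.1, -0.7, 0.5]
gripper_width: 1.0
grasp_force: 0.0
```

```bash
cat >> h.py <<'E'
def go(x,y,yaw=1.4345):
    s=state();w,a,b,c=s["tool_rot"];from scipy.spatial.transform import Rotation as Ro
    R=Ro.from_quat([a,b,c,w]).as_matrix();p=s["tool_pos"];d=np.array([x-p[0],y-p[1],0])
    cy=np.arctan2(R[1,0],R[0,0])
    print("t",round(s["time"],2),"pos",p.round(4),"yaw",round(cy,4),"tilt",R[:2,2].round(4),"shift units tool",(R.T@d/.6).round(4),"turn units",round(-np.degrees(yaw-cy)/6,3),
    "F",s["contact_force"].round(2),"M",s["ft_torque"].round(2),"w",round(s["gripper_width"],3),"gf",round(s["grasp_force"],1),"j",s["joint_pos"].round(3))
E
python3 - <<'E'
from h import *
go(.4617,.175)
ct=lambda x,y:(240+(x+.5)/6-.5,150+(y+.5)/6-.5)
cs=lambda x,y:(225+(x+.5)/5-.5,175+(y+.5)/5-.5)
u=np.array([.1358,.9907,0])
for a,b in(((147,58),(97,150)),((142,155),(145,178))):
    p,e=tri(ct(*a),cs(*b));print(p,e,"along",(p-[.5976,.177,0])@u)
E
```

```text
t 0.93 pos [ 0.2443 -0.5749  0.2556] yaw 1.4382 tilt [-0.0003  0.0012] shift units tool [1.2867 0.1939 0.0013] turn units 0.035 F [-0.11 -0.67  0.47] M [-0.01  0.03  0.02] w 1.0 gf 0.0 j [-1.288  0.053  1.614 -0.     1.476 -1.155]
[0.63242499 0.28458524 0.06130992] 0.8301305178393037 along 0.11131393440442595
[0.59696755 0.28771432 0.05933381] 5.3896183376255475 along 0.10959879475210824
```

Call:
{"op": "move_arm", "data": {"targets": [[[60, 0.06, 0.009, 0, 0], [60, 0.06, 0.009, 0, 0], [60, 0.06, 0.009, 0, 0], [60, 0.06, 0.009, 0, 0], [60, 0.06, 0.009, 0, 0]]]}}

```text
time: 1.35
tool_pos: [0.2958, -0.3988, 0.2555]
tool_rot: [-0.001, 0.754, 0.657, 0.0]
contact_force: [1.0, 0.7, 0.1]
gripper_width: 0.599
grasp_force: 0.0
```

Call:
{"op": "move_arm", "data": {"targets": [[[60, 0.06, 0.009, 0, 0], [60, 0.06, 0.009, 0, 0], [60, 0.06, 0.009, 0, 0], [60, 0.06, 0.009, 0, 0], [60, 0.06, 0.009, 0, 0]]]}}

```text
time: 1.77
tool_pos: [0.3471, -0.2242, 0.2558]
tool_rot: [-0.0, 0.754, 0.657, 0.0]
contact_force: [1.7, -0.3, -0.1]
gripper_width: 0.603
grasp_force: 0.0
```

Call:
{"op": "move_arm", "data": {"targets": [[[60, 0.06, 0.009, 0, 0], [60, 0.06, 0.009, 0, 0], [60, 0.06, 0.009, 0, 0], [60, 0.06, 0.009, 0, 0], [60, 0.06, 0.009, 0, 0]]]}}

```text
time: 2.18
tool_pos: [0.3985, -0.0496, 0.256]
tool_rot: [0.0, 0.754, 0.657, 0.0]
contact_force: [0.6, -0.4, 0.2]
gripper_width: 0.601
grasp_force: 0.0
```

Call:
{"op": "move_arm", "data": {"targets": [[[60, 0.06, 0.009, 0, 0], [60, 0.06, 0.009, 0, 0], [60, 0.06, 0.009, 0, 0], [60, 0.06, 0.009, 0, 0], [60, 0.06, 0.009, 0, 0]]]}}

```text
time: 2.6
tool_pos: [0.4499, 0.1252, 0.2559]
tool_rot: [-0.0, 0.754, 0.657, -0.0]
contact_force: [0.5, -0.2, 0.4]
gripper_width: 0.6
grasp_force: 0.0
```

```bash
python3 -c "
from h import *
go(.4617,.175)"
```

```text
t 2.6 pos [0.4499 0.1252 0.2559] yaw 1.4338 tilt [-0.0002 -0.0001] shift units tool [ 0.0849  0.0081 -0.    ] turn units -0.007 F [ 0.55 -0.18  0.41] M [-0.08 -0.02  0.03] w 0.6 gf 0.0 j [ 0.112 -0.341  1.967 -0.     1.515  0.249]
```

Call:
{"op": "move_arm", "data": {"targets": [[[60, 0.042, 0.004, 0.02, 0], [60, 0.042, 0.004, 0.05, 0], [60, 0, 0, 0.06, 0], [60, 0, 0, 0.06, 0], [60, 0, 0, 0.06, 0]]]}}

```text
time: 3.02
tool_pos: [0.4614, 0.1731, 0.1046]
tool_rot: [0.0, 0.754, 0.657, 0.0]
contact_force: [-0.4, -0.1, -0.4]
gripper_width: 0.599
grasp_force: 0.0
```

Call:
{"op": "move_arm", "data": {"targets": [[[50, 0, 0, 0.06, 0], [50, 0, 0, 0.035, 0], [50, 0, 0, 0.02, 0], [50, 0, 0, 0, 0], [50, 0, 0, 0, 0]]]}}

```text
time: 3.43
tool_pos: [0.4619, 0.1725, 0.0375]
tool_rot: [-0.0, 0.754, 0.657, -0.0]
contact_force: [-0.3, -0.4, -0.0]
gripper_width: 0.501
grasp_force: 0.0
```

```bash
python3 - <<'E'
from h import *
go(.4617,.175)
a=grab_frame("scene")[175:275,270:380,::-1];cv2.imwrite("pics/s2.png",cv2.resize(a,None,fx=5,fy=5,interpolation=cv2.INTER_CUBIC))
E
```

```text
t 3.43 pos [0.4619 0.1725 0.0375] yaw 1.4332 tilt [-0.0003 -0.    ] shift units tool [ 0.0041 -0.0009 -0.    ] turn units -0.012 F [-0.31 -0.38 -0.02] M [-0.01 -0.01 -0.05] w 0.501 gf 0.0 j [ 0.206 -0.012  2.074  0.     1.079  0.344]
```

View pics/s2.png

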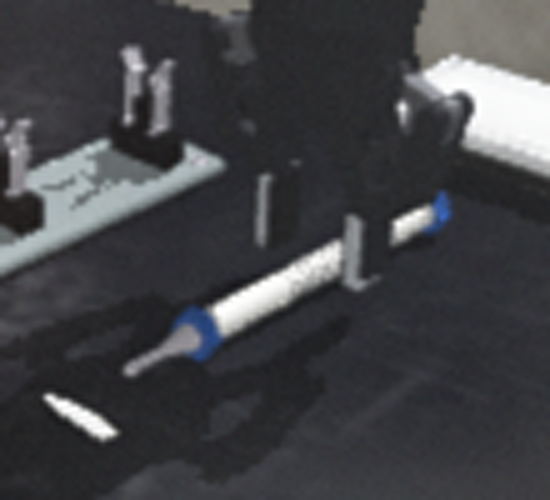

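The fingers straddle the handle at its rings, with the near tip at crop (360,288), the far tip at (262,245) and the handle centre at about (307,277). I'll lower a little more and close.

Call:
{"op": "move_arm", "data": {"targets": [[[40, 0.004, 0, 0.009, 0], [30, 0, 0, 0.0075, 0], [25, 0, 0, 0, 0], [22, 0, 0, 0, 0], [22, 0, 0, 0, 0]]]}}

```text
time: 3.9
tool_pos: [0.4623, 0.1749, 0.0278]
tool_rot: [0.0, 0.754, 0.657, 0.0]
contact_force: [-0.3, -0.1, 0.2]
gripper_width: 0.216
grasp_force: 0.0
```

Call:
{"op": "move_arm", "data": {"targets": [[[10, 0, 0, 0, 0], [0, 0, 0, 0, 0], [0, 0, 0, 0, 0], [0, 0, 0, 0, 0], [0, 0, 0, 0, 0]]]}}

```text
time: 4.32
tool_pos: [0.4625, 0.1749, 0.028]
tool_rot: [0.0, 0.754, 0.657, 0.0]
contact_force: [-0.4, -0.9, 4.4]
gripper_width: 0.135
grasp_force: 58.8
```

```bash
python3 -c "
from h import *
go(.4617,.175)"
```

```text
t 4.32 pos [0.4625 0.1749 0.028 ] yaw 1.4333 tilt [0.0008 0.0002] shift units tool [-0.     -0.0014 -0.    ] turn units -0.012 F [-0.41 -0.89  4.39] M [-0.05  0.15 -0.04] w 0.135 gf 58.8 j [ 0.211  0.009  2.074 -0.     1.059  0.348]
```

Call:
{"op": "move_arm", "data": {"targets": [[[0, 0, 0, -0.02, 0], [0, 0, 0, -0.05, 0], [0, 0, 0, -0.05, 0], [0, 0, 0, -0.03, 0], [0, 0, 0, 0, 0]]]}}

```text
time: 4.73
tool_pos: [0.465, 0.1755, 0.1228]
tool_rot: [0.002, 0.754, 0.657, 0.004]
contact_force: [1.0, -0.4, -0.5]
gripper_width: 0.133
grasp_force: 58.7
```

```bash
python3 - <<'E'
from h import *
np.set_printoptions(precision=4,suppress=True)
go(.5962-.0135*.1358,.176-.0135*.9907)
T=grab_frame("top").astype(int)[...,::-1];S=grab_frame("scene").astype(int)[...,::-1]
def blue(I,r):
    m=np.zeros(I.shape[:2],bool);y0,y1,x0,x1=r;J=I[y0:y1,x0:x1];m[y0:y1,x0:x1]=J[...,0]-J[...,2]>50;return sorted([(c[0],c[1],a) for a,c in blobs(m)])
bt=blue(T,(200,255,260,365));bs=blue(S,(150,255,270,390));print(bt,bs)
if len(bt)==2==len(bs):
    P=[tri(a[:2],b[:2]) for a,b in zip(bt,bs)];print(P)
    F,R=P[0][0],P[1][0];d=F-R;print(np.linalg.norm(d),"yaw",np.arctan2(d[1],d[0]),"pitch",d[2]/.162,"mid",F-d*76/162)
E
```

```text
t 4.73 pos [0.465  0.1755 0.1228] yaw 1.4333 tilt [0.0089 0.002 ] shift units tool [0.0082 0.2164 0.0019] turn units -0.011 F [ 1.04 -0.35 -0.48] M [-0.05 -0.    0.05] w 0.133 gf 58.7 j [ 0.211 -0.14   2.031  0.     1.241  0.348]
[(np.float64(277.72222222222223), np.float64(225.88888888888889), np.int32(18))] [(np.float64(310.9375), np.float64(202.5625), np.int32(48)), (np.float64(359.7142857142857), np.float64(180.21428571428572), np.int32(28))]
```

Call:
{"op": "move_arm", "data": {"targets": [[[0, 0, 0.05, 0, 0], [0, 0, 0.05, 0, 0], [0, 0, 0.05, 0, 0], [0, 0.004, 0.04, 0, 0], [0, 0.004, 0.024, 0, 0]]]}}

```text
time: 5.25
tool_pos: [0.5907, 0.1611, 0.1147]
tool_rot: [-0.001, 0.754, 0.656, -0.001]
contact_force: [0.5, -0.6, -0.1]
gripper_width: 0.132
grasp_force: 58.8
```

Call:
{"op": "move_arm", "data": {"targets": [[[0, 0, 0, 0, 0], [0, 0, 0, 0, 0], [0, 0, 0, 0, 0]]]}}

```text
time: 5.5
tool_pos: [0.588, 0.1619, 0.1154]
tool_rot: [-0.001, 0.754, 0.657, -0.002]
contact_force: [-0.6, 0.3, -0.6]
gripper_width: 0.136
grasp_force: 58.8
```

```bash
cat > m.py <<'E'
from h import *
import sys
np.set_printoptions(precision=4,suppress=True)
go(.5962-.0135*.1358,.176-.0135*.9907)
T=grab_frame("top").astype(int)[...,::-1];S=grab_frame("scene").astype(int)[...,::-1]
cv2.imwrite("pics/t_%s.png"%sys.argv[1],cv2.resize(T[140:215,235:360].astype(np.uint8),None,fx=5,fy=5,interpolation=2))
cv2.imwrite("pics/s_%s.png"%sys.argv[1],cv2.resize(S[150:250,220:340].astype(np.uint8),None,fx=5,fy=5,interpolation=2))
def blue(I,r):
    m=np.zeros(I.shape[:2],bool);y0,y1,x0,x1=r;J=I[y0:y1,x0:x1];m[y0:y1,x0:x1]=J[...,0]-J[...,2]>50;return sorted([(c[0],c[1],a) for a,c in blobs(m,4)])
bt=blue(T,(140,215,235,360));bs=blue(S,(130,250,220,340));print(bt,bs)
if len(bt)==2==len(bs):
    P=[tri(a[:2],b[:2]) for a,b in zip(bt,bs)];print(P)
    F,R=P[0][0],P[1][0];d=F-R;print(np.linalg.norm(d),"yaw",np.arctan2(d[1],d[0]),"pitch",d[2]/.162,"mid",F-d*76/162)
E
python3 m.py 3
```

```text
t 5.5 pos [0.588  0.1619 0.1154] yaw 1.4335 tilt [-0.004  -0.0005] shift units tool [ 0.0026  0.0103 -0.    ] turn units -0.01 F [-0.62  0.32 -0.64] M [ 0.03 -0.05  0.04] w 0.136 gf 58.8 j [0.147 0.145 1.76  0.    1.241 0.284]
[(np.float64(283.9130434782609), np.float64(170.7826086956522), np.int32(23)), (np.float64(357.80555555555554), np.float64(180.94444444444446), np.int32(36))] [(np.float64(269.1111111111111), np.float64(187.0), np.int32(36)), (np.float64(317.7916666666667), np.float64(168.25), np.int32(24))]
[(array([0.597 , 0.2383, 0.0988]), np.float64(0.8077835696334759)), (array([0.5741, 0.0772, 0.0997]), np.float64(0.7524169462882278))]
0.1627018246011896 yaw 1.4299983061140829 pitch -0.005422814007166153 mid [0.5863 0.1627 0.0992]
```

View pics/t_3.png

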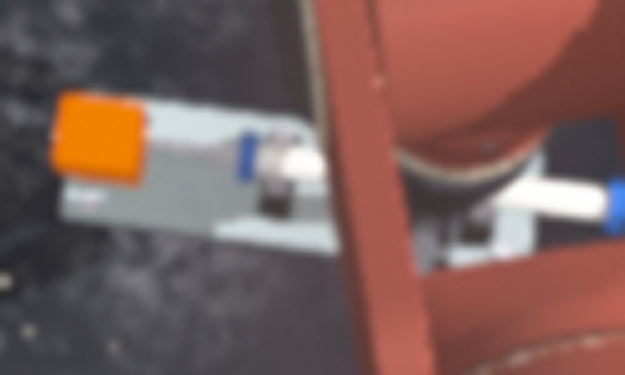

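View pics/s_3.png

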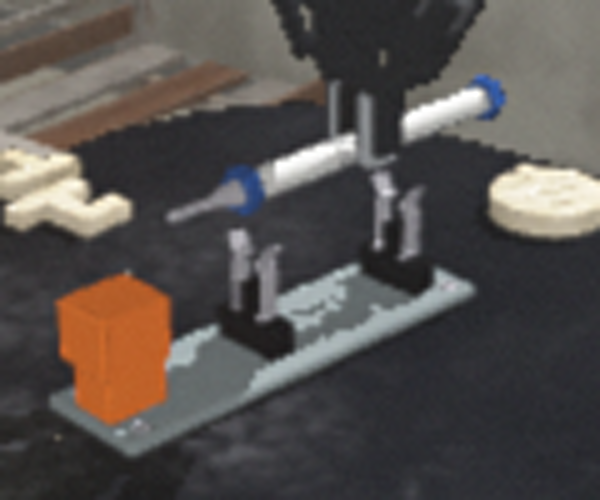

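The handle is held level. In the top crop its collars are at (247,157) and (615,205), and in the scene crop at (243,190) and (489,93), both above the clips. It still sits about 8 mm short across the rack (toward −x), so I'll correct that and lower.

Call:
{"op": "move_arm", "data": {"targets": [[[0, 0.002, 0.007, 0, -0.01], [0, 0, 0.007, 0, 0], [0, 0, 0, 0, 0], [0, 0, 0, 0, 0], [0, 0, 0, 0, 0]]]}}

```text
time: 6.02
tool_pos: [0.5984, 0.162, 0.1175]
tool_rot: [0.0, 0.754, 0.657, 0.0]
contact_force: [-0.1, 0.5, -0.5]
gripper_width: 0.135
grasp_force: 58.8
```

Call:
{"op": "move_arm", "data": {"targets": [[[0, 0, 0, 0.01, 0], [0, 0, 0, 0.01, 0], [0, 0, 0, 0, 0], [0, 0, 0, 0, 0], [0, 0, 0, 0, 0]]]}}

```text
time: 6.43
tool_pos: [0.5982, 0.162, 0.105]
tool_rot: [-0.0, 0.754, 0.657, -0.0]
contact_force: [-0.6, 0.3, -0.6]
gripper_width: 0.133
grasp_force: 58.8
```

```bash
python3 m.py 4
```

```text
t 6.43 pos [0.5982 0.162  0.105 ] yaw 1.4344 tilt [-0.0006 -0.0001] shift units tool [ 0.0001 -0.0065  0.    ] turn units -0.001 F [-0.58  0.33 -0.56] M [-0.02 -0.07  0.03] w 0.133 gf 58.8 j [0.144 0.177 1.743 0.    1.223 0.281]
[(np.float64(284.0), np.float64(167.0), np.int32(21)), (np.float64(357.30555555555554), np.float64(176.25), np.int32(36))] [(np.float64(265.75757575757575), np.float64(190.15151515151516), np.int32(33)), (np.float64(314.17391304347825), np.float64(171.1304347826087), np.int32(23))]
[(array([0.6077, 0.2381, 0.0879]), np.float64(1.0906621896385735)), (array([0.5862, 0.076 , 0.0886]), np.float64(1.911476273705111))]
0.16353131760718556 yaw 1.4389966597775814 pitch -0.004621942954180023 mid [0.5976 0.1621 0.0882]
```

Call:
{"op": "move_arm", "data": {"targets": [[[0, 0, -0.003, 0, 0], [0, 0, 0, 0.01, 0], [0, 0, 0, 0.01, 0], [0, 0, 0, 0, 0], [0, 0, 0, 0, 0]]]}}

```text
time: 6.95
tool_pos: [0.5959, 0.1622, 0.0923]
tool_rot: [-0.001, 0.754, 0.657, -0.001]
contact_force: [-0.1, -0.4, -0.5]
gripper_width: 0.135
grasp_force: 58.8
```

Call:
{"op": "move_arm", "data": {"targets": [[[0, 0, 0, 0.003, 0], [0, 0, 0, 0.003, 0], [0, 0, 0, 0, 0], [0, 0, 0, 0, 0]]]}}

```text
time: 7.28
tool_pos: [0.5966, 0.1623, 0.0897]
tool_rot: [-0.0, 0.754, 0.657, -0.0]
contact_force: [-0.9, 0.7, -0.3]
gripper_width: 0.132
grasp_force: 58.8
```

```bash
python3 m.py 5
```

```text
t 7.28 pos [0.5966 0.1623 0.0897] yaw 1.4343 tilt [-0.0001 -0.    ] shift units tool [ 0.0001 -0.0038  0.    ] turn units -0.002 F [-0.9   0.67 -0.26] M [ 0.02  0.02 -0.01] w 0.132 gf 58.8 j [0.145 0.192 1.754 0.    1.196 0.282]
[(np.float64(284.0), np.float64(169.5), np.int32(20)), (np.float64(356.27777777777777), np.float64(178.19444444444446), np.int32(36))] [(np.float64(266.3939393939394), np.float64(196.4848484848485), np.int32(33)), (np.float64(314.6666666666667), np.float64(177.0952380952381), np.int32(21))]
[(array([0.6056, 0.2384, 0.0725]), np.float64(0.4336466605940973)), (array([0.5847, 0.0756, 0.0725]), np.float64(2.5121365637163997))]
0.16412224929735264 yaw 1.4430788563589059 pitch -0.000339891770214178 mid [0.5958 0.162  0.0725]
```

View pics/s_5.png

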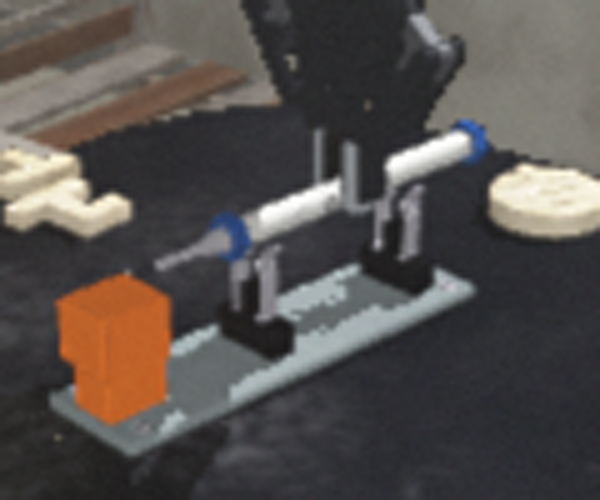

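The handle lies over both clips between the finger tips at crop (240,262)/(268,252) and (383,205)/(410,195), and the point is short of the guard. I'll press down in small steps and watch the forces.

Call:
{"op": "move_arm", "data": {"targets": [[[0, 0, 0, 0.004, 0], [0, 0, 0, 0.004, 0], [0, 0, 0, 0.002, 0], [0, 0, 0, 0, 0], [0, 0, 0, 0, 0]]]}}

```text
time: 7.8
tool_pos: [0.5965, 0.1623, 0.0835]
tool_rot: [-0.0, 0.754, 0.657, -0.0]
contact_force: [0.3, -0.2, -1.8]
gripper_width: 0.135
grasp_force: 58.8
```

Call:
{"op": "move_arm", "data": {"targets": [[[0, 0, 0, 0.004, 0], [0, 0, 0, 0, 0], [0, 0, 0, 0, 0]]]}}

```text
time: 8.05
tool_pos: [0.5965, 0.1623, 0.0812]
tool_rot: [-0.0, 0.754, 0.657, -0.0]
contact_force: [-0.8, 0.6, -0.2]
gripper_width: 0.135
grasp_force: 58.8
```

Call:
{"op": "move_arm", "data": {"targets": [[[0, 0, 0, 0.003, 0], [0, 0, 0, 0, 0], [0, 0, 0, 0, 0]]]}}

```text
time: 8.3
tool_pos: [0.5966, 0.1623, 0.0795]
tool_rot: [-0.0, 0.754, 0.657, -0.0]
contact_force: [-0.4, -0.1, -0.5]
gripper_width: 0.136
grasp_force: 58.8
```

```bash
python3 -c "
from h import *
go(.5964,.162)"
```

```text
t 8.3 pos [0.5966 0.1623 0.0795] yaw 1.4343 tilt [-0.0001 -0.    ] shift units tool [-0.0005 -0.0003  0.    ] turn units -0.002 F [-0.39 -0.06 -0.49] M [-0.02  0.05 -0.  ] w 0.136 gf 58.8 j [ 0.145  0.205  1.758 -0.     1.179  0.282]
```

No sideways force yet, so I'll keep pressing.

Call:
{"op": "move_arm", "data": {"targets": [[[0, 0, 0, 0.003, 0], [0, 0, 0, 0, 0], [0, 0, 0, 0, 0]]]}}

```text
time: 8.55
tool_pos: [0.597, 0.1624, 0.0785]
tool_rot: [0.0, 0.754, 0.657, 0.0]
contact_force: [-0.0, -0.4, 3.7]
gripper_width: 0.138
grasp_force: 59.2
```

Call:
{"op": "move_arm", "data": {"targets": [[[0, 0, 0, 0.003, 0], [0, 0, 0, 0, 0], [0, 0, 0, 0, 0]]]}}

```text
time: 8.8
tool_pos: [0.5973, 0.1625, 0.0772]
tool_rot: [0.0, 0.754, 0.657, 0.001]
contact_force: [-1.5, 0.2, 6.1]
gripper_width: 0.134
grasp_force: 59.5
```

Call:
{"op": "move_arm", "data": {"targets": [[[0, 0, 0, 0.003, 0], [0, 0, 0, 0, 0], [0, 0, 0, 0, 0]]]}}

```text
time: 9.05
tool_pos: [0.5973, 0.1626, 0.0756]
tool_rot: [0.0, 0.754, 0.657, 0.001]
contact_force: [-2.0, 0.6, 5.9]
gripper_width: 0.133
grasp_force: 59.6
```

Call:
{"op": "move_arm", "data": {"targets": [[[0, 0, -0.001, 0.003, 0], [0, 0, 0, 0, 0], [0, 0, 0, 0, 0]]]}}

```text
time: 9.3
tool_pos: [0.597, 0.1627, 0.0736]
tool_rot: [0.0, 0.754, 0.657, 0.001]
contact_force: [-1.1, 1.1, 5.2]
gripper_width: 0.132
grasp_force: 59.5
```

Call:
{"op": "move_arm", "data": {"targets": [[[0, 0, 0, 0.003, 0], [0, 0, 0, 0, 0], [0, 0, 0, 0, 0]]]}}

```text
time: 9.55
tool_pos: [0.5963, 0.1625, 0.0703]
tool_rot: [0.0, 0.754, 0.657, 0.001]
contact_force: [2.4, 0.2, -1.5]
gripper_width: 0.136
grasp_force: 58.7
```

Call:
{"op": "move_arm", "data": {"targets": [[[0, 0, 0, 0.003, 0], [0, 0, 0, 0, 0], [0, 0, 0, 0, 0]]]}}

```text
time: 9.8
tool_pos: [0.5959, 0.1621, 0.068]
tool_rot: [0.0, 0.754, 0.657, -0.0]
contact_force: [4.2, 0.6, -3.1]
gripper_width: 0.13
grasp_force: 58.5
```

Call:
{"op": "move_arm", "data": {"targets": [[[0, 0, 0.001, 0.0015, 0], [0, 0, 0, 0, 0], [0, 0, 0, 0, 0]]]}}

```text
time: 10.05
tool_pos: [0.5962, 0.1621, 0.0679]
tool_rot: [-0.0, 0.754, 0.657, -0.001]
contact_force: [-1.2, -0.1, 2.0]
gripper_width: 0.137
grasp_force: 59.1
```

Call:
{"op": "move_arm", "data": {"targets": [[[0, 0, 0.001, 0.001, 0], [0, 0, 0, 0, 0], [0, 0, 0, 0, 0]]]}}

```text
time: 10.3
tool_pos: [0.5964, 0.1621, 0.0678]
tool_rot: [-0.001, 0.754, 0.657, -0.001]
contact_force: [-4.8, 0.0, 5.8]
gripper_width: 0.134
grasp_force: 59.6
```

```bash
python3 m.py 6
```

```text
t 10.3 pos [0.5964 0.1621 0.0678] yaw 1.4345 tilt [-0.0028 -0.0004] shift units tool [ 0.0004 -0.0035  0.    ] turn units 0.0 F [-4.81  0.    5.8 ] M [-0.15  0.85  0.02] w 0.134 gf 59.6 j [ 0.145  0.221  1.761 -0.     1.162  0.281]
[(np.float64(284.0), np.float64(171.5), np.int32(20)), (np.float64(354.7586206896552), np.float64(179.31034482758622), np.int32(29))] [(np.float64(266.7647058823529), np.float64(204.7941176470588), np.int32(34)), (np.float64(314.34615384615387), np.float64(184.73076923076923), np.int32(26))]
[(array([0.6053, 0.2385, 0.0512]), np.float64(0.7509619261901318)), (array([0.5857, 0.0754, 0.0509]), np.float64(3.7188309480199893))]
0.16424850673745725 yaw 1.4513441864075491 pitch 0.0016137548124569826 mid [0.5961 0.1619 0.0511]
```

View pics/s_6.png

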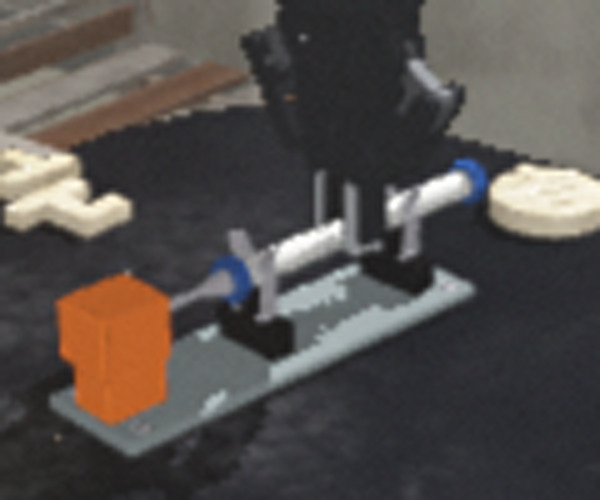

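The handle is down in both clips: axis height 51 mm, collars at crop (232,280) and (471,180), point just short of the guard. I'll ease the load, then slide.

Call:
{"op": "move_arm", "data": {"targets": [[[0, 0, -0.001, -0.0007, 0], [0, 0, 0, 0, 0], [0, 0, 0, 0, 0]]]}}

```text
time: 10.65
tool_pos: [0.5963, 0.1622, 0.0679]
tool_rot: [-0.0, 0.754, 0.657, -0.0]
contact_force: [-3.0, -1.1, 4.5]
gripper_width: 0.132
grasp_force: 59.3
```

Call:
{"op": "move_arm", "data": {"targets": [[[0, 0.003, 0, 0, 0], [0, 0.003, 0, 0, 0], [0, 0, 0, 0, 0]]]}}

```text
time: 10.9
tool_pos: [0.5976, 0.1659, 0.0679]
tool_rot: [0.0, 0.754, 0.657, 0.0]
contact_force: [-0.6, -1.7, 3.1]
gripper_width: 0.132
grasp_force: 59.2
```

Call:
{"op": "move_arm", "data": {"targets": [[[0, 0.003, 0, 0, 0], [0, 0.003, 0, 0, 0], [0, 0.003, 0, 0, 0]]]}}

```text
time: 11.15
tool_pos: [0.5982, 0.1713, 0.0679]
tool_rot: [0.0, 0.754, 0.657, 0.0]
contact_force: [-0.2, -3.7, 3.0]
gripper_width: 0.131
grasp_force: 59.2
```

```bash
python3 -c "
from h import *
go(.5964,.162)"
```

```text
t 11.15 pos [0.5982 0.1713 0.0679] yaw 1.4342 tilt [0.0007 0.    ] shift units tool [-0.0158 -0.0008 -0.    ] turn units -0.003 F [-0.22 -3.67  2.98] M [-0.45  0.06 -0.02] w 0.131 gf 59.2 j [ 0.159  0.228  1.753 -0.     1.16   0.296]
```

Call:
{"op": "move_arm", "data": {"targets": [[[0, 0.002, 0, 0, 0], [0, 0.002, 0, 0, 0], [0, 0.001, 0, 0, 0], [0, 0, 0, 0, 0]]]}}

```text
time: 11.48
tool_pos: [0.5985, 0.1744, 0.0679]
tool_rot: [0.0, 0.754, 0.657, 0.0]
contact_force: [0.8, -2.1, 3.4]
gripper_width: 0.133
grasp_force: 59.2
```

Call:
{"op": "move_arm", "data": {"targets": [[[0, 0.001, 0, 0, 0], [0, 0.001, 0, 0, 0], [0, 0.001, 0, 0, 0]]]}}

```text
time: 11.73
tool_pos: [0.5986, 0.1758, 0.0679]
tool_rot: [0.0, 0.754, 0.657, -0.0]
contact_force: [-0.4, -3.4, 4.1]
gripper_width: 0.131
grasp_force: 59.3
```

Call:
{"op": "move_arm", "data": {"targets": [[[0, 0.001, 0, 0, 0], [0, 0.001, 0, 0, 0], [0, 0.001, 0, 0, 0], [0, 0, 0, 0, 0]]]}}

```text
time: 12.07
tool_pos: [0.5989, 0.1778, 0.0679]
tool_rot: [0.0, 0.754, 0.657, 0.0]
contact_force: [-0.4, -3.9, 4.8]
gripper_width: 0.135
grasp_force: 59.3
```

Call:
{"op": "move_arm", "data": {"targets": [[[0, 0.001, 0, 0, 0], [0, 0.001, 0, 0, 0], [0, 0.001, 0, 0, 0], [0, 0, 0, 0, 0]]]}}

```text
time: 12.4
tool_pos: [0.5991, 0.1796, 0.0679]
tool_rot: [0.0, 0.754, 0.657, 0.0]
contact_force: [0.1, -2.8, 4.2]
gripper_width: 0.134
grasp_force: 59.3
```

Call:
{"op": "move_arm", "data": {"targets": [[[0, 0.001, 0, 0, 0], [0, 0.001, 0, 0, 0], [0, 0.001, 0, 0, 0], [0, 0, 0, 0, 0]]]}}

```text
time: 12.73
tool_pos: [0.5992, 0.1803, 0.0679]
tool_rot: [0.001, 0.754, 0.657, -0.001]
contact_force: [-2.2, -6.5, 6.4]
gripper_width: 0.134
grasp_force: 59.4
```

Call:
{"op": "move_arm", "data": {"targets": [[[0, 0, 0, 0, 0], [0, 0, 0, 0, 0]]]}}

```text
time: 12.9
tool_pos: [0.5992, 0.1803, 0.0678]
tool_rot: [0.001, 0.754, 0.657, -0.001]
contact_force: [-1.8, -7.1, 5.8]
gripper_width: 0.13
grasp_force: 59.4
```

Call:
{"op": "move_arm", "data": {"targets": [[[0, 0.0007, 0, 0, 0], [0, 0, 0, 0, 0], [0, 0, 0, 0, 0]]]}}

```text
time: 13.15
tool_pos: [0.5992, 0.1803, 0.0678]
tool_rot: [0.001, 0.754, 0.657, -0.001]
contact_force: [-1.1, -8.0, 6.4]
gripper_width: 0.135
grasp_force: 59.4
```

Call:
{"op": "move_arm", "data": {"targets": [[[0, 0.001, 0, 0, 0], [0, 0, 0, 0, 0], [0, 0, 0, 0, 0]]]}}

```text
time: 13.4
tool_pos: [0.5993, 0.1805, 0.0678]
tool_rot: [0.001, 0.754, 0.657, -0.002]
contact_force: [-1.8, -9.6, 7.0]
gripper_width: 0.134
grasp_force: 59.5
```

Call:
{"op": "move_arm", "data": {"targets": [[[0, 0.0007, 0, 0, 0], [0, 0, 0, 0, 0], [0, 0, 0, 0, 0]]]}}

```text
time: 13.65
tool_pos: [0.5993, 0.1806, 0.0678]
tool_rot: [0.001, 0.754, 0.657, -0.002]
contact_force: [-2.5, -11.0, 7.8]
gripper_width: 0.135
grasp_force: 59.5
```

```bash
python3 -c "
from h import *
go(.5992,.1803)"
```

```text
t 13.65 pos [0.5993 0.1806 0.0678] yaw 1.4345 tilt [-0.0013 -0.0046] shift units tool [-0.0004 -0.0001  0.    ] turn units 0.0 F [ -2.54 -10.97   7.82] M [-1.73  0.32  0.01] w 0.135 gf 59.5 j [ 0.176  0.238  1.742 -0.005  1.164  0.314]
```

Call:
{"op": "move_arm", "data": {"targets": [[[0, 0.0005, 0, -0.0007, 0], [0, 0, 0, 0, 0], [0, 0, 0, 0, 0], [0, 0, 0, 0, 0]]]}}

```text
time: 13.98
tool_pos: [0.5993, 0.1807, 0.0679]
tool_rot: [0.001, 0.754, 0.657, -0.002]
contact_force: [-1.0, -10.4, 5.3]
gripper_width: 0.133
grasp_force: 59.4
```

Call:
{"op": "move_arm", "data": {"targets": [[[20, 0, 0, 0, 0], [30, 0, 0, 0, 0], [40, 0, 0, 0, 0], [50, 0, 0, 0, 0], [50, 0, 0, 0, 0]]]}}

```text
time: 14.4
tool_pos: [0.5991, 0.1835, 0.0677]
tool_rot: [-0.0, 0.754, 0.657, -0.0]
contact_force: [-0.3, 0.4, 0.0]
gripper_width: 0.499
grasp_force: 0.0
```

```bash
python3 m.py 7
```

```text
t 14.4 pos [0.5991 0.1835 0.0677] yaw 1.4347 tilt [-0.0007  0.0005] shift units tool [-0.0355 -0.0031 -0.    ] turn units 0.002 F [-0.29  0.36  0.04] M [-0.03  0.03 -0.05] w 0.499 gf 0.0 j [0.178 0.238 1.741 0.001 1.163 0.314]
[(np.float64(276.22222222222223), np.float64(170.55555555555554), np.int32(18))] [(np.float64(260.62857142857143), np.float64(207.0857142857143), np.int32(35)), (np.float64(309.6296296296296), np.float64(186.74074074074073), np.int32(27))]
```

View pics/s_7.png

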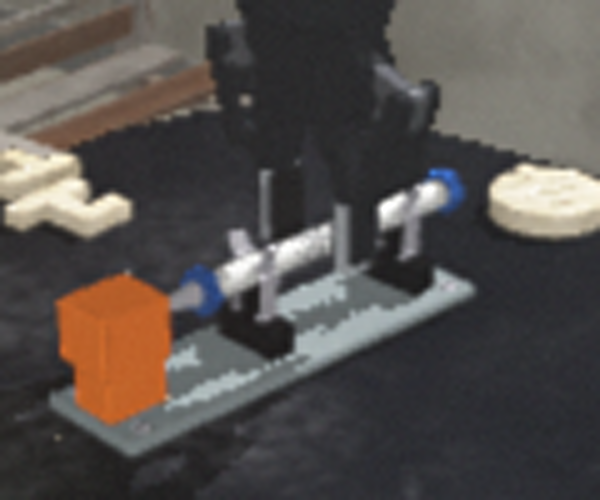

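The handle sits in both clips with its point deep in the guard (front collar at crop (204,290)), and the fingers are open clear of it. I'll retreat upward.

Call:
{"op": "move_arm", "data": {"targets": [[[50, 0, 0, -0.01, 0], [50, 0, 0, -0.03, 0], [50, 0, 0, -0.05, 0], [50, 0, 0, -0.05, 0], [50, 0, 0, -0.05, 0]]]}}

```text
time: 14.92
tool_pos: [0.5992, 0.1831, 0.1836]
tool_rot: [-0.0, 0.754, 0.657, -0.0]
contact_force: [1.3, -0.0, 0.7]
gripper_width: 0.502
grasp_force: 0.0
```

Call:
{"op": "move_arm", "data": {"targets": [[[50, 0, 0, 0, 0], [50, 0, 0, 0, 0], [50, 0, 0, 0, 0]]]}}

```text
time: 15.17
tool_pos: [0.5992, 0.1831, 0.182]
tool_rot: [-0.0, 0.754, 0.657, -0.0]
contact_force: [-0.1, 0.8, -0.5]
gripper_width: 0.501
grasp_force: 0.0
```

```bash
python3 m.py 8; python3 -c "
from plant import job
print(job.job_done())"
```

```text
t 15.17 pos [0.5992 0.1831 0.182 ] yaw 1.4344 tilt [-0.0002  0.0001] shift units tool [-0.0348 -0.0034 -0.    ] turn units -0.001 F [-0.08  0.8  -0.46] M [-0.01 -0.01 -0.04] w 0.501 gf 0.0 j [0.178 0.111 1.677 0.    1.353 0.314]
[(np.float64(276.2903225806452), np.float64(169.96774193548387), np.int32(31)), (np.float64(347.2857142857143), np.float64(176.5), np.int32(14))] [(np.float64(260.6578947368421), np.float64(206.8684210526316), np.int32(38)), (np.float64(309.6296296296296), np.float64(186.74074074074073), np.int32(27))]
[(array([0.6086, 0.2562, 0.0518]), np.float64(0.989285867138763)), (array([0.5911, 0.0913, 0.0496]), np.float64(6.875838877981164))]
0.1657541969776797 yaw 1.4650920443260307 pitch 0.01384434659273616 mid [0.6004 0.1788 0.0508]
the job is handed in; nothing more can be done
None
```

The scriber is snapped down in both clips, with its point pressed on the hidden stop at an estimated 8 N (wrist force about 11 N less about 3 N clip friction). It is released with the gripper clear, and I handed the job in at about 15 s; no verdict came back.

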